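Hold the ledge batten flush on the sloped display board

ROBOT

A 7-joint arm with a two-finger parallel gripper is mounted at the origin on the work surface. World frame = base frame: x ahead of the robot, y to its left, z up, the work surface at z = 0. Lengths are in mm, angles in rad, forces in N, time in s.
With the tool pointing down it reaches from about 400 to 850 mm from the base axis. Payload 10.4 kg.
Tool frame: the origin (TCP) lies between the finger pads; the fingertips stand 14 mm ahead of it and the grasp point (between the pads) lies 5 mm behind it (r.tips_ahead is the distance from the TCP to the fingertips, in mm); z points along the fingers, y is the direction in which the jaws open and shut (so a half turn about z gives the same grasp; the last joint's range is limited). The gripper opens to 85 mm and grips with 20 to 120 N. Pads are 22 mm wide; open, the fingers measure 114 mm over their backs; the gripper's body (76 mm by 85 mm) begins 54 mm behind the grasp point. The pads swing forward as they close: fully open they stand 13 mm farther back than shut.
Start: joints at [1.094, 0.332, -0.065, 1.46, 0.022, 1.35, -0.088], TCP at [274.013, -561.753, 245.338] pointing down, gripper open.
Joint ranges: [-2.6, 2.6], [-0.5, 2.12], [-1.47, 1.34], [0.16, 2.42], [-1.27, 4.41], [0.06, 2.06], [-2.6, 2.6]. Speed limits (rad/s): [2.22, 2.22, 2.79, 2.79, 3.14, 3.14, 3.14].

INTERFACE

Orientations are given as a unit quaternion [x, y, z, w].
In Python, from workcell import r gives the robot as it stands.
- The arm moves only by the tool move_arm, never from a script. Its argument "plan" is a list of rows, each an object with "offset": the shift along the tool's x, y, z in mm, a list of three; "angular": the turn, a rotation vector about the tool's x, y, z in degrees, a list of three. In form: [{"offset": [dx, dy, dz], "angular": [rx, ry, rz]}, ...]. A call has 1 to 10 rows; each row is the pose to reach, as a shift and turn from the pose measured when the call began, along the tool's axes at that moment; what a row does not reach only later rows make up. A row lasts 1/10 s, in which the tool goes at most 50 mm and 8.59 degrees, less where a joint would pass 70% of its speed; a pose out of reach is approached as far as the arm can. A call with a gripper value outside its range is refused whole. "grip" is the closure, from 0 (fully open) to 1 (shut), set as the call begins (left out, the last holds). The fingers move at their own pace and stop on an object; "newtons" is the grip in N (left out, the last holds). Time passes only in rows, so rows that repeat a pose let the fingers close. It gives the time, the measured TCP pose, the force and the opening at its end, in the units of the state.
- r.get_state(): the state, without advancing time (a new reading comes with each control period).
- r.get_image(name): name is "scene" or "top" or "wrist"; returns the picture (420x560x3 uint8, red, green, blue); there is no depth.
- r.camera_info(name): a dict with "fx", "fy", "cx", "cy" (pixels), "extrinsics" (4x4, takes a point from camera to world coordinates); the wrist camera has in their place "tool_from_camera" (4x4, takes a point from camera to tool coordinates, whose origin is the TCP and whose axes are the flange's). Camera axes: x right, y down, z forward; pixel columns grow to the right and rows downward; lengths in mm; the calibration is good to about 2 mm. A picture is of the moment at which its call begins: read the wrist's pose just before it. camera_info takes no time and is no camera call.
- r.hand_in(): hands the job in, once; it reports no verdict.
Trained networks look in the newest picture that a camera, given by its name, has taken for a name from the list of things; names that differ only in an ending like _2 or _b are one class to them, and where a whole thing is asked for, a point or a joint stands for the part that bears it (a point fixed in the world has none). Each returns a list of dicts, best first, with "conf" (0 to 1); they miss things now and then, are a little off and sometimes report something else, mostly with a low value. They report only what shows in the picture. A call takes as long as a camera call. They do not tell look-alikes from the thing itself.
- r.spot_in(target, camera): "xyz" ([x, y, z] in mm, in world coordinates, good to about 4 mm: the middle of the surface that is visible of it).
- r.place_of(target, camera): "xyz" ([x, y, z] in mm, in world coordinates, good to about 4 mm: a listed point, or the origin of a listed thing).
The state is a dict: "t": time; "joint_positions": joint angles; "qd": joint speeds; "joint_torque": joint torques, N m; "ee_pos": TCP position; "eef_rot": TCP orientation; "wrist_force": force on the tool from outside, world axes, zero at the start; "ft_torque": the same for the moment, N m; "opening": opening from 0.0 (shut) to 1.0 (fully open).
Only numpy, scipy, OpenCV 4.12 (cv2) and the standard library are available. Lean on these libraries where they do the work, as an engineer would, in place of code of your own. Each camera call takes 0.05 s, during which the arm holds its last target.

TASK

The bookstall's tilting display board is getting its book ledge. Pick up the longer of the two loose wooden battens, set its flat underside on the sloped board with its lower edge along the pencil line and its ends at the two ticks, and press it gently flat against the slope, flush all along. Finish while still gripping it and holding it pressed there, so that it can be screwed on from behind; do not shift the board or disturb the other things on the table.

Things in the scene. Friction and masses are not known exactly. Their poses are not given: they have to be found in the camera images.
- mark (a point): Point on the tilted display board's face, at the centre of the place marked for the ledge. x points up the slope, y along the pencil line (level), z straight out of the face. Marked place: 220 mm (y) by 38 mm (x); a pencil line lies along its lower long side (x = -19 mm), ticks at its ends (y = +110 and -110 mm), two small screw holes between. Slope about 17 to 37 degrees, facing the robot.
- board: Plywood display board, 300 mm wide (y), 280 mm up the slope (x), 12 mm thick. Origin on the hinge at the middle of its lower edge, at the back face; x up the slope, z out of the face (face at z = 12 mm, mark at x = 70 mm). Clamped by wing nuts to the side stays, 200 mm up, within 15 mm of its sides and 4 mm proud of the face: pressing at the mark with up to 100 N does not shift it.
- stand: Wooden base frame under the board, fixed to the table: 30 mm high, 350 mm wide (y), reaching from 85 mm in front of (-x) to 215 mm behind its origin, with a steel quadrant stay at each side rising to 190 mm. Origin on the table, 70 mm behind the hinge line, which is 36 mm high.
- ledge_center (a point): Centre of the ledge batten: a straight bar of pale planed wood, 220 mm long (its y axis), 38 mm wide (x) and 32 mm high (z), 0.1 to 0.2 kg, the top two long edges slightly rounded, the underside flat. It starts lying on the table on its underside. Origin 16 mm above the underside. Both ends are alike, so it may go on either way round.
- ledge_end_a (a point): Middle of the bottom edge of one end of the ledge batten (centre of the batten's width, on the underside, 110 mm from the centre along its +y). Same axes as ledge_center.
- ledge_end_b (a point): Same point at the batten's other end (110 mm along its -y).
- offcut_center (a point): Centre of the short offcut of the same batten, 90 mm long (y), 38 mm wide (x), 32 mm high, lying on the table. Not wanted: leave it alone. It and the ledge batten may lie in either order, nearer or farther.
- screwdriver: Screwdriver lying on the table, 180 mm long along its x axis (origin under the middle), about 30 mm thick. Leave alone.
- screw_jar: Closed glass jar of screws, 60 mm across and 75 mm high, origin at the centre of its underside. Leave alone.
- hardback: Green hardback book lying flat, 190 mm (x) by 125 mm (y) by 28 mm, origin at the centre of its underside. Leave alone.
Things that resemble listed ones, but are neither listed nor needed, are in the scene too. What is shaped like the part that bears ledge_center but green or purple is not meant.

How it is judged (in metres and radians):
On the way:
1. the ledge batten is gripped and lifted clear of the table (height (world z) of each of ledge_end_a, ledge_end_b above 0.03 m and contact force between ledge and the fingers above 2 N and contact force between ledge and board below 0.1 N), for 0.2 s.
At the end, for the whole second after the job is handed in: batten flat on the board: underside ends within 2.5 mm of the face, tilt within 0.05 rad of the slope, each end within 7 mm of its place up and down the slope, within 8 mm of the ticks along the line; at rest, still gripped, pressed on the board with 2.5 to 60 N (z of ledge_end_a in the frame of mark between -0.002 and 0.0025 m and z of ledge_end_b in the frame of mark between -0.002 and 0.0025 m and x of ledge_end_a in the frame of mark between -0.007 and 0.007 m and x of ledge_end_b in the frame of mark between -0.007 and 0.007 m and y of ledge_center in the frame of mark between -0.008 and 0.008 m and z of ledge_center in the frame of mark between 0.013 and 0.0185 m and angle between the z axis of ledge_center and the z axis of mark, either way round below 0.05 rad and contact force between ledge and board between 2.5 and 60 N and contact force between ledge and the fingers above 2 N and linear speed of ledge below 0.02 m/s); the arm keeps its last pose, push and grip.
It fails at once if the batten is rammed into the board (over 100 N) (contact force between ledge and board above 100 N).
It fails at once if the board is shifted from its set slope (distance of mark from where it was at the start of the episode above 0.004 m).
It fails at once if another thing on the table is disturbed (distance of any of offcut_center, screwdriver, screw_jar, hardback from where it was at the start of the episode above 0.03 m).
It also fails if it takes over 40 s, if anything falls off the work surface, if the arm or the gripper's body presses on something with over 40 N, if the wrist force passes 120 N, or if a joint passes its speed limit or range.

## Working session

There is one attempt and no reset: what is moved stays moved. The work goes in short steps, Python scripts to look and compute and a tool call to move; the robot and the scene stay as the last step left them, time stands still between calls to the robot, and variables do not carry over. Pictures are saved under pics/ and viewed, and the job is handed in when it is done.

Besides the shell and the picture viewer there is one more tool, called after ">>>" as name([rows], argument=value, ...), one row to a line, values as JSON. move_arm: Moves the arm, as the interface text tells. Its arguments: {"type":"object","properties":{"plan":{"type":"array"},"grip":{"type":"number"},"newtons":{"type":"number"}},"required":["plan"]}

```bash
mkdir -p pics; cat > h.py <<'E'
from workcell import r
import cv2, numpy as np
from scipy.spatial.transform import Rotation as R
def snap(cam,fn):
    im=r.get_image(cam); cv2.imwrite('pics/'+fn,im[:,:,::-1]); return im
E
python3 - <<'E'
from h import *
s=r.get_state(); print({k:np.round(v,3).tolist() for k,v in s.items()})
for c in ['scene','top','wrist']: snap(c,c+'0.png'); print(c,{k:np.round(v,2).tolist() for k,v in r.camera_info(c).items()})
for n in ['mark','ledge_center','ledge_end_a','offcut_center','screwdriver','screw_jar','hardback','stand','board']:
  for c in ['top','scene']:
    print(n,c,[(np.round(d['xyz'],0).tolist(),round(d['conf'],2)) for d in r.place_of(n,c)])
E
```

```text
{'t': 0.0, 'joint_positions': [1.094, 0.333, -0.065, 1.461, 0.022, 1.35, -0.088], 'qd': [0.0, -0.001, -0.001, 0.001, 0.0, -0.001, -0.0], 'joint_torque': [-0.001, -62.546, 0.049, -39.162, 0.016, 0.01, 0.0], 'ee_pos': [273.847, -561.419, 244.517], 'eef_rot': [0.974, 0.225, -0.0, -0.001], 'wrist_force': [-0.253, -0.57, 0.049], 'ft_torque': [-0.01, -0.0, -0.001], 'opening': 0.998}
scene {'fx': 447.51, 'fy': 447.51, 'cx': 283.87, 'cy': 215.23, 'extrinsics': [[-0.46, 0.55, -0.7, 1261.73], [0.89, 0.29, -0.36, 256.92], [0.01, -0.79, -0.62, 749.15], [0.0, 0.0, 0.0, 1.0]]}
top {'fx': 424.53, 'fy': 424.53, 'cx': 284.62, 'cy': 214.45, 'extrinsics': [[-0.01, -0.98, 0.18, 353.19], [-1.0, 0.01, -0.0, -133.98], [0.0, -0.18, -0.98, 951.83], [0.0, 0.0, 0.0, 1.0]]}
wrist {'fx': 342.26, 'fy': 342.26, 'cx': 281.5, 'cy': 209.35, 'tool_from_camera': [[-0.0, -0.95, -0.32, 83.02], [1.0, -0.0, 0.0, -0.95], [-0.0, -0.32, 0.95, -128.65], [0.0, 0.0, 0.0, 1.0]]}
mark top [([610.0, 212.0, 81.0], 0.93)]
mark scene [([617.0, 210.0, 79.0], 0.88)]
ledge_center top [([229.0, -278.0, 15.0], 0.79), ([303.0, 217.0, 17.0],
[... 448 characters left out ...]
0], 0.72), ([121.0, -268.0, 2.0], 0.7), ([198.0, 242.0, -3.0], 0.6), ([404.0, 188.0, -1.0], 0.59)]
offcut_center top [([592.0, -255.0, 15.0], 0.63)]
offcut_center scene [([590.0, -256.0, 17.0], 0.57)]
screwdriver top [([546.0, -476.0, 2.0], 0.79), ([562.0, 197.0, 36.0], 0.21)]
screwdriver scene [([546.0, -481.0, -3.0], 0.57)]
screw_jar top [([389.0, 10.0, 1.0], 0.71)]
screw_jar scene [([391.0, 6.0, -2.0], 0.95)]
hardback top [([763.0, -214.0, 0.0], 0.55), ([436.0, -408.0, 1.0], 0.49)]
hardback scene [([762.0, -220.0, 1.0], 0.7)]
stand top [([627.0, 219.0, 2.0], 0.66)]
stand scene [([624.0, 222.0, 0.0], 0.57)]
board top [([629.0, 218.0, -2.0], 0.62)]
board scene [([562.0, 192.0, 36.0], 0.76)]
```

View pics/top0.png

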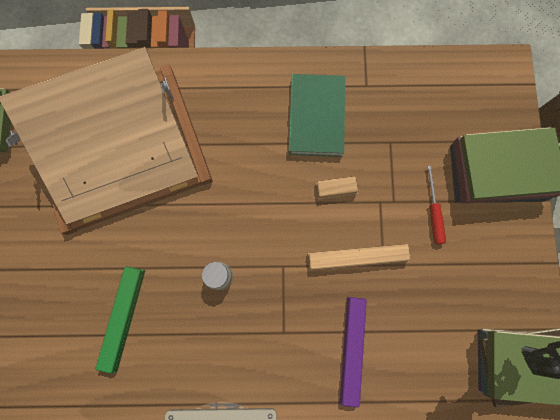

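View pics/scene0.png

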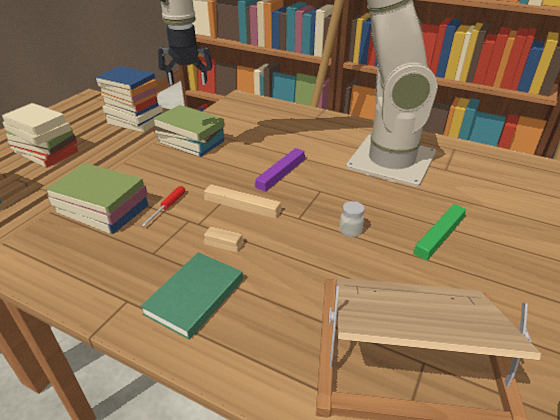

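```bash
python3 - <<'E'
from h import *
print(r.tips_ahead)
t=cv2.imread('pics/top0.png'); s=cv2.imread('pics/scene0.png')
cv2.imwrite('pics/zt.png',cv2.resize(t[40:240,0:220],None,fx=3.5,fy=3,interpolation=cv2.INTER_CUBIC)[:600,:770])
cv2.imwrite('pics/zs.png',cv2.resize(s[270:420,310:550],None,fx=3.3,fy=3.3,interpolation=cv2.INTER_CUBIC))
cv2.imwrite('pics/zl.png',cv2.resize(t[230:290,295:425],None,fx=6,fy=6,interpolation=cv2.INTER_CUBIC))
E
```

```text
14.0
```

View pics/zt.png

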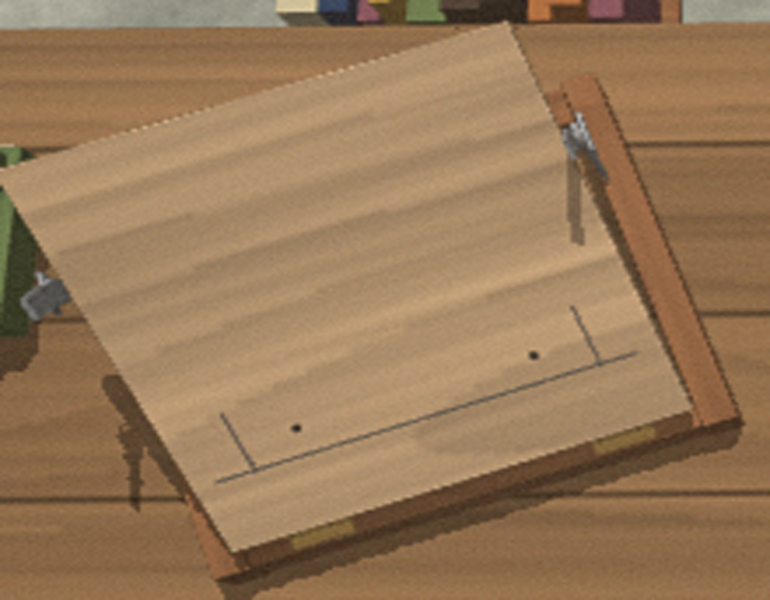

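View pics/zs.png

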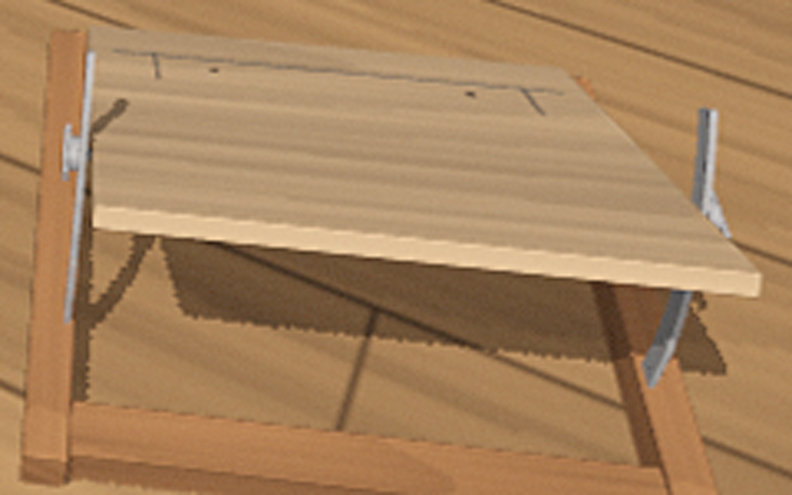

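View pics/zl.png

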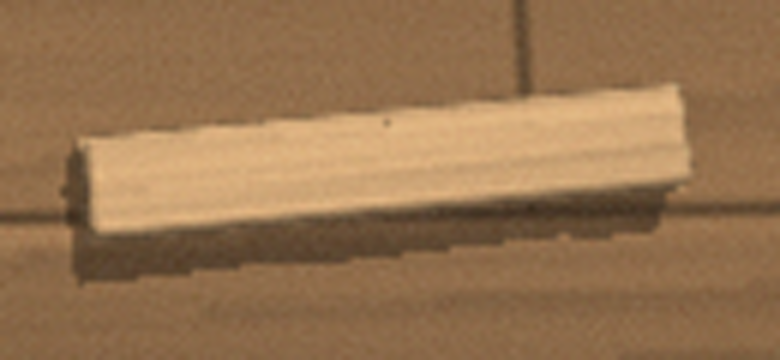

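```bash
cat > fit.py <<'E'
from h import *
from scipy.optimize import least_squares
def proj(cam,P):
    ci=r.camera_info(cam); T=np.array(ci['extrinsics']); p=(np.atleast_2d(P)-T[:3,3])@T[:3,:3]
    return np.c_[ci['fx']*p[:,0]/p[:,2]+ci['cx'],ci['fy']*p[:,1]/p[:,2]+ci['cy']]
top=np.array([(508,23),(691,411),(236,553),(254,469),(600,363)],float)
topm=np.array([(280,-150),(0,-150),(0,150),(51,110),(51,-110)])
top=(top+.5)/[3.5,3]-.5+[0,40]
sc=np.array([(93,207),(760,272),(155,54),(522,89),(88,28),(571,68)],float)
scm=np.array([(280,-150),(280,150),(51,-110),(51,110),(0,-150),(0,150)])
sc=(sc+.5)/3.3-.5+[310,270]
def frame(q):
    Rm=R.from_euler('ZY',[q[2],-q[3]]).as_matrix(); return Rm,np.array([q[0],q[1],36+(q[4] if len(q)>4 else 0)])
def P(q,m):
    Rm,o=frame(q); return o+np.c_[m,np.full(len(m),12)]@Rm.T
if __name__=='__main__':
  for which in ['both','top','scene']:
    def f(q):
        a=(proj('top',P(q,topm))-top).ravel(); b=(proj('scene',P(q,scm))-sc).ravel()
        return {'both':np.r_[a,b],'top':a,'scene':b}[which]
    s=least_squares(f,[562,192,0.3,0.5]); Rm,o=frame(s.x)
    print(which,np.round(s.x,3),np.degrees(s.x[2:]).round(2),'rms',np.sqrt(np.mean(s.fun**2)).round(2),'mark',(o+Rm@[70,0,12]).round(1))
  # ledge top face corners (z=32) from top picture
  L=(np.array([(85,140),(680,88),(692,180),(97,233)],float)+.5)/6-.5+[295,230]
  ci=r.camera_info('top');T=np.array(ci['extrinsics'])
  d=np.c_[(L-[ci['cx'],ci['cy']])/[ci['fx'],ci['fy']],np.ones(4)]@T[:3,:3].T
  X=T[:3,3]+d*((32-T[2,3])/d[:,2])[:,None]
  print(X.round(1),X.mean(0).round(1)); e=X[0]+X[3]-X[1]-X[2]; print(np.linalg.norm(e)/2,np.degrees(np.arctan2(e[1],e[0])), np.linalg.norm(X[0]-X[3]))
E
python3 fit.py
```

```text
both [5.60684e+02 1.95993e+02 3.49000e-01 4.97000e-01] [20.   28.49] rms 0.81 mark [613.1 215.1  79.9]
top [5.60644e+02 1.96311e+02 3.53000e-01 4.71000e-01] [20.22 26.98] rms 0.5 mark [614.1 216.   78.5]
scene [5.60128e+02 1.95826e+02 3.48000e-01 4.95000e-01] [19.94 28.39] rms 0.96 mark [612.7 214.9  79.8]
[[ 437.  -188.4   32. ]
 [ 453.2 -404.5   32. ]
 [ 419.9 -406.7   32. ]
 [ 403.5 -191.9   32. ]] [ 428.4 -297.9   32. ]
216.10137562565293 94.33256242071393 33.606814692445745
```

```bash
cat >> h.py <<'E'
def cur():
    s=r.get_state(); return np.array(s['ee_pos']),R.from_quat(s['eef_rot']),s
def rel(p,Rt):
    c,Rc,s=cur(); print('offset',(Rc.inv().apply(np.array(p)-c)).round(1).tolist(),'ang',np.degrees((Rc.inv()*Rt).as_rotvec()).round(2).tolist())
def down(yaw): # tool y along yaw (deg)
    a=np.radians(yaw); y=np.array([np.cos(a),np.sin(a),0]); z=np.array([0,0,-1.]); return R.from_matrix(np.c_[np.cross(y,z),y,z])
E
python3 - <<'E'
from h import *
rel([428.4,-298,150],down(4.33))
E
```

```text
offset [254.4, -169.4, 95.3] ang [0.01, 0.0, -68.33]
```

>>> move_arm([
  {"offset": [30,-20,5],"angular": [0,0,-8]},
  {"offset": [60,-40,15],"angular": [0,0,-16]},
  {"offset": [95,-63,30],"angular": [0,0,-24]},
  {"offset": [130,-86,45],"angular": [0,0,-32]},
  {"offset": [165,-110,60],"angular": [0,0,-40]},
  {"offset": [200,-133,75],"angular": [0,0,-48]},
  {"offset": [230,-153,88],"angular": [0,0,-56]},
  {"offset": [254.4,-169.4,95.3],"angular": [0,0,-64]},
  {"offset": [254.4,-169.4,95.3],"angular": [0,0,-68.33]},
  {"offset": [254.4,-169.4,95.3],"angular": [0,0,-68.33]},
], grip=0, newtons=60)

```text
t: 2.05
ee_pos: [428.7, -297.3, 150.0]
eef_rot: [0.679, 0.734, -0.0, -0.0]
wrist_force: [0.1, -0.2, 0.3]
opening: 0.996
```

```bash
python3 - <<'E'
from h import *
p,Rc,s=cur(); im=snap('wrist','w1.png')
np.savez('w1.npz',p=p,q=Rc.as_quat())
for n in ['ledge_center','ledge_end_a']: print(n,[(np.round(d['xyz'],1).tolist(),round(d['conf'],2)) for d in r.place_of(n,'wrist')])
E
```

```text
ledge_center [([427.6, -299.9, 13.7], 0.73), ([232.4, -282.0, 13.5], 0.73)]
ledge_end_a [([340.1, -289.6, 1.6], 0.66), ([425.4, -300.0, 15.7], 0.59), ([415.8, -186.9, 0.2], 0.55)]
```

View pics/w1.png

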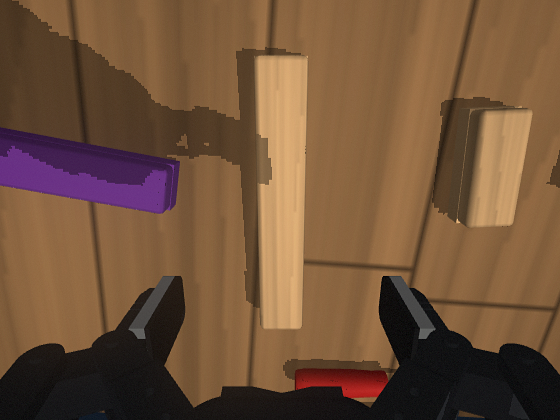

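```bash
cat >> h.py <<'E'
def wrist_pts(px,p,Rc,z):
    ci=r.camera_info('wrist');T=np.array(ci['tool_from_camera'])
    px=np.atleast_2d(np.array(px,float)); d=np.c_[(px-[ci['cx'],ci['cy']])/[ci['fx'],ci['fy']],np.ones(len(px))]@T[:3,:3].T
    d=Rc.apply(d); o=np.array(p)+Rc.apply(T[:3,3]); return o+d*((z-o[2])/d[:,2])[:,None]
E
python3 - <<'E'
from h import *
w=np.load('w1.npz'); X=wrist_pts([(256,57),(307,57),(302,328),(262,328)],w['p'],R.from_quat(w['q']),32)
print(X.round(1),X.mean(0).round(1)); e=X[0]+X[1]-X[2]-X[3]; print(np.linalg.norm(e)/2,np.degrees(np.arctan2(e[1],e[0])),np.linalg.norm(X[0]-X[1]),np.linalg.norm(X[2]-X[3]))
rel([428.4,-299.0,19],down(4.1))
E
```

```text
[[ 404.1 -192.7   32. ]
 [ 437.7 -190.    32. ]
 [ 455.2 -403.7   32. ]
 [ 420.8 -406.3   32. ]] [ 429.4 -298.2   32. ]
214.31600740137924 94.57620839524454 33.71887198043702 34.47811966272759
offset [-0.1, 0.3, 131.2] ang [0.01, 0.03, 0.01]
```

>>> move_arm([
  {"offset": [-1,0.3,40],"angular": [0,0,-0.3]},
  {"offset": [-1,0.3,75],"angular": [0,0,-0.3]},
  {"offset": [-1,0.3,100],"angular": [0,0,-0.3]},
  {"offset": [-1,0.3,120],"angular": [0,0,-0.3]},
  {"offset": [-1,0.3,132],"angular": [0,0,-0.3]},
  {"offset": [-1,0.3,132],"angular": [0,0,-0.3]},
  {"offset": [-1,0.3,132],"angular": [0,0,-0.3]},
])

```text
t: 2.9
ee_pos: [428.8, -300.4, 19.0]
eef_rot: [0.68, 0.733, -0.0, 0.001]
wrist_force: [0.2, -0.0, 0.5]
opening: 0.998
```

>>> move_arm([
  {"offset": [0,0,0],"angular": [0,0,0]},
  {"offset": [0,0,0],"angular": [0,0,0]},
  {"offset": [0,0,0],"angular": [0,0,0]},
  {"offset": [0,0,0],"angular": [0,0,0]},
  {"offset": [0,0,0],"angular": [0,0,0]},
  {"offset": [0,0,0],"angular": [0,0,0]},
  {"offset": [0,0,0],"angular": [0,0,0]},
  {"offset": [0,0,0],"angular": [0,0,0]},
  {"offset": [0,0,0],"angular": [0,0,0]},
  {"offset": [0,0,0],"angular": [0,0,0]},
], grip=1, newtons=70)

```text
t: 3.9
ee_pos: [429.4, -300.8, 19.8]
eef_rot: [0.68, 0.733, -0.0, 0.001]
wrist_force: [-0.7, 0.0, 6.1]
opening: 0.435
```

>>> move_arm([
  {"offset": [0,0,-15],"angular": [0,0,0]},
  {"offset": [0,0,-40],"angular": [0,0,0]},
  {"offset": [0,0,-75],"angular": [0,0,0]},
  {"offset": [0,0,-110],"angular": [0,0,0]},
  {"offset": [0,0,-145],"angular": [0,0,0]},
  {"offset": [0,0,-180],"angular": [0,0,0]},
  {"offset": [0,0,-200],"angular": [0,0,0]},
  {"offset": [0,0,-200],"angular": [0,0,0]},
  {"offset": [0,0,-200],"angular": [0,0,0]},
])

```text
t: 4.8
ee_pos: [428.7, -300.2, 219.9]
eef_rot: [0.68, 0.733, -0.0, 0.002]
wrist_force: [0.4, 0.9, -1.2]
opening: 0.432
```

```bash
python3 - <<'E'
from h import *
p,Rc,s=cur(); print(p,s['wrist_force'],s['ft_torque'],s['opening'],s['joint_positions']); im=snap('wrist','w2.png')
bn=R.from_euler('ZY',[np.radians(20),-np.radians(28.3)]).as_matrix()
Rt=R.from_matrix(np.c_[bn[:,1],bn[:,0],-bn[:,2]])
m=np.array([613.2,215.2,79.7])
print((m+bn[:,2]*100)); rel(m+bn[:,2]*100,Rt)
E
```

```text
[ 428.72697613 -300.2175075   219.8684622 ] [ 0.41647175  0.93361032 -1.20914358] [-0.03467612 -0.02881255 -0.02293067] 0.43243443307024687 [ 0.88574641  0.14831747 -0.39541338  1.7487366   0.06091215  1.25346377
  0.55137416]
[568.65028084 198.98522828 167.74773535]
offset [487.0, 177.7, 50.7] ang [-28.09, 3.94, -15.3]
```

View pics/w2.png

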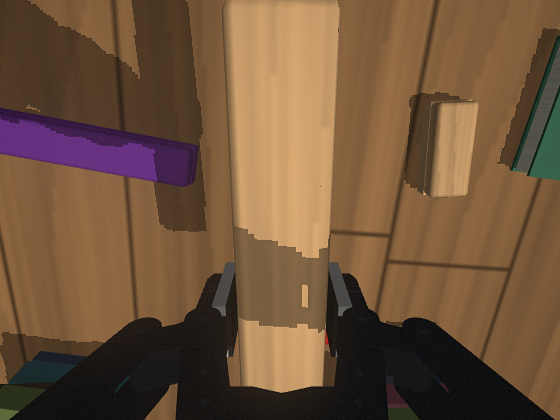

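```bash
python3 - <<'E'
from h import *
ci=r.camera_info('wrist');T=np.array(ci['tool_from_camera'])
for v in [0,2,4]:
    d=T[:3,:3]@[0,(v-ci['cy'])/ci['fy'],1]; o=T[:3,3]
    for zz in (-12.2,-10): print(v,zz,(o+d*(zz-o[2])/d[2]).round(1))
im=cv2.imread('pics/w2.png'); print(im[:12,280].tolist())
print(im[:14:2,215:245:2].sum(2))
E
```

```text
0 -12.2 [109.7   0.4 -12.2]
0 -10 [110.2   0.4 -10. ]
2 -12.2 [109.2   0.4 -12.2]
2 -10 [109.7   0.4 -10. ]
4 -12.2 [108.7   0.4 -12.2]
4 -10 [109.2   0.4 -10. ]
[[91, 132, 172], [94, 139, 178], [96, 142, 183], [99, 146, 187], [101, 149, 192], [103, 152, 195], [105, 155, 199], [106, 156, 200], [107, 157, 200], [108, 157, 201], [107, 156, 200], [109, 158, 202]]
[[257 261 264 269 280 263 295 330 375 400 402 399 399 399 400]
 [253 255 265 273 282 280 312 355 397 418 420 418 418 412 414]
 [258 257 260 276 241 290 325 371 405 429 433 428 431 426 426]
 [252 265 264 271 235 297 337 380 428 447 441 441 446 444 439]
 [257 258 266 277 250 309 347 401 438 457 455 456 449 458 450]
 [260 263 268 246 256 311 343 402 436 457 452 449 447 450 449]
 [262 269 269 250 257 310 352 394 434 459 457 456 446 454 450]]
```

>>> move_arm([
  {"offset": [29,11,0],"angular": [-1.7,0.2,-0.9]},
  {"offset": [73,27,0],"angular": [-4.2,0.6,-2.3]},
  {"offset": [118,43,0],"angular": [-7,1,-3.8]},
  {"offset": [163,60,5],"angular": [-10,1.4,-5.4]},
  {"offset": [208,76,10],"angular": [-12.6,1.8,-6.9]},
  {"offset": [253,92,15],"angular": [-15.4,2.2,-8.4]},
  {"offset": [298,109,20],"angular": [-18.3,2.6,-9.9]},
  {"offset": [343,125,25],"angular": [-21,3,-11.5]},
  {"offset": [385,140,30],"angular": [-23.3,3.3,-12.7]},
  {"offset": [410,150,35],"angular": [-25,3.5,-13.6]},
])

```text
t: 5.85
ee_pos: [545.7, 123.8, 182.2]
eef_rot: [0.571, 0.792, 0.179, 0.124]
wrist_force: [0.6, -0.7, -1.9]
opening: 0.432
```

```bash
cat >> h.py <<'E'
bn=R.from_euler('ZY',[np.radians(20),-np.radians(28.3)]).as_matrix()
Rt=R.from_matrix(np.c_[bn[:,1],bn[:,0],-bn[:,2]])
m=np.array([613.2,215.2,79.7])
E
python3 - <<'E'
from h import *
rel(m+bn@[0,-2,100],Rt); print(cur()[2]['joint_positions'].round(2))
E
```

```text
offset [61.9, 35.0, 33.0] ang [-3.09, 0.27, -1.51]
[ 0.54  0.   -0.82  2.05 -0.04  0.65  0.07]
```

>>> move_arm([
  {"offset": [35,20,18],"angular": [-1.5,0.1,-0.7]},
  {"offset": [56,32,30],"angular": [-3,0.2,-1.4]},
  {"offset": [61.9,35,33],"angular": [-3.1,0.3,-1.5]},
  {"offset": [61.9,35,33],"angular": [-3.1,0.3,-1.5]},
  {"offset": [61.9,35,33],"angular": [-3.1,0.3,-1.5]},
])

```text
t: 6.35
ee_pos: [568.6, 196.5, 166.6]
eef_rot: [0.556, 0.794, 0.2, 0.139]
wrist_force: [1.2, 0.4, -1.0]
opening: 0.427
```

```bash
python3 - <<'E'
from h import *
p,Rc,s=cur(); snap('wrist','w3.png'); snap('top','t3.png'); snap('scene','s3.png')
print(p,bn.T@(p-m),np.degrees((Rc.inv()*Rt).as_rotvec()),s['wrist_force'])
cv2.imwrite('pics/t3z.png',cv2.resize(cv2.imread('pics/t3.png')[40:240,0:260],None,fx=3,fy=3,interpolation=cv2.INTER_CUBIC))
E
```

```text
[568.63944247 196.47721055 166.6130395 ] [-1.30218029 -2.35305882 99.41242381] [-0.11628952 -0.0460311  -0.03589434] [ 1.20287231  0.44721159 -0.97351259]
```

View pics/w3.png

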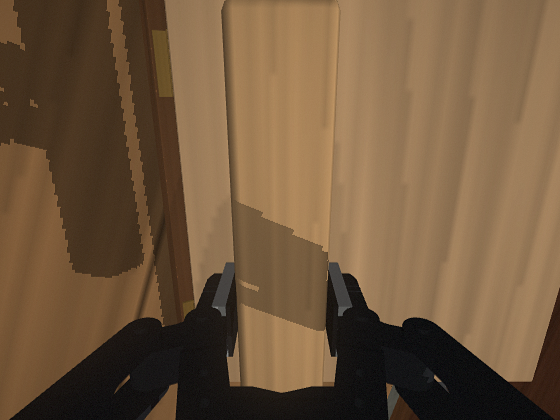

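View pics/t3z.png

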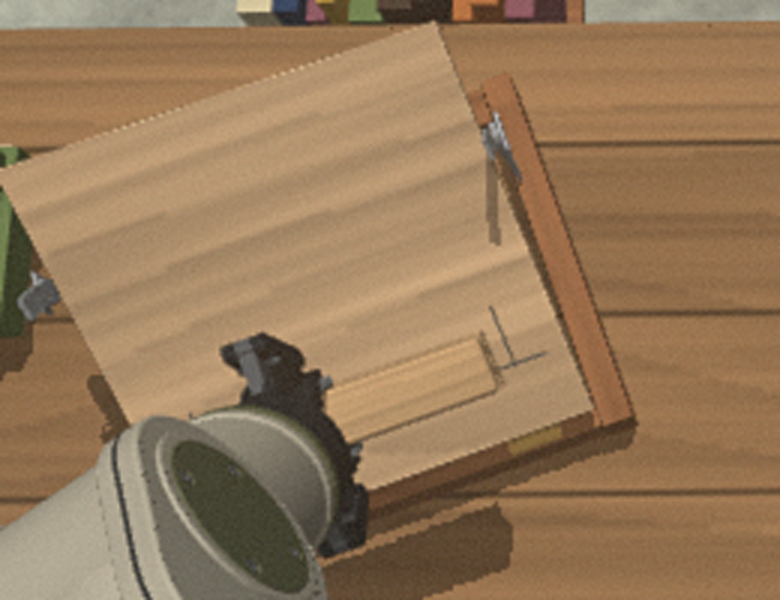

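View pics/s3.png

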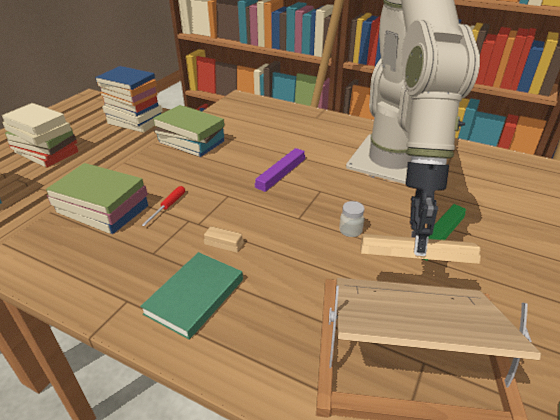

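```bash
python3 - <<'E'
from h import *
s=cv2.imread('pics/s3.png')
cv2.imwrite('pics/s3z.png',cv2.resize(s[215:305,345:495],None,fx=5,fy=5,interpolation=cv2.INTER_CUBIC))
from fit import proj
p,Rc,_=cur()
for n,c in [('topface',[(x,y,-12.2) for x in(112,-108) for y in (19,-19)]),('bot',[(x,y,19.8) for x in(112,-108) for y in (19,-19)])]:
    W=p+Rc.apply(c)
    print(n,'scene zoom',((proj('scene',W)-[345,215]+.5)*5-.5).round(0).tolist(),'top zoom',((proj('top',W)-[0,40]+.5)*3-.5).round(0).tolist())
E
```

```text
topface scene zoom [[684.0, 163.0], [653.0, 139.0], [89.0, 111.0], [83.0, 91.0]] top zoom [[137.0, 456.0], [167.0, 512.0], [478.0, 336.0], [502.0, 393.0]]
bot scene zoom [[672.0, 245.0], [641.0, 219.0], [82.0, 192.0], [76.0, 168.0]] top zoom [[155.0, 445.0], [184.0, 499.0], [484.0, 330.0], [507.0, 384.0]]
```

View pics/s3z.png

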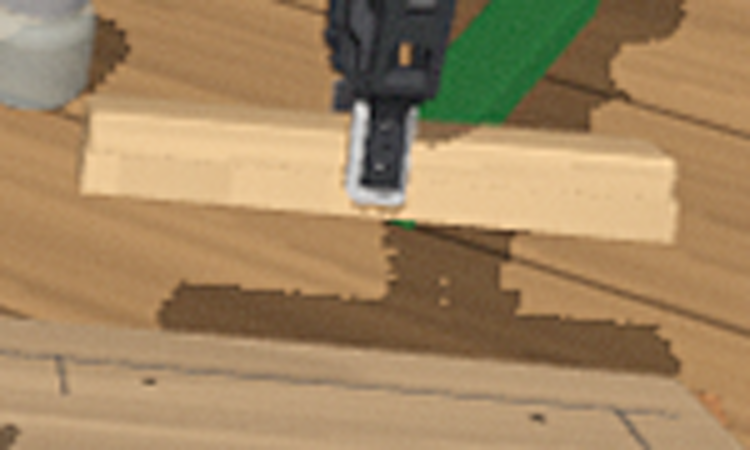

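>>> move_arm([
  {"offset": [0.3,1.3,25],"angular": [0,0,0]},
  {"offset": [0.3,1.3,50],"angular": [0,0,0]},
  {"offset": [0.3,1.3,64],"angular": [0,0,0]},
  {"offset": [0.3,1.3,67],"angular": [0,0,0]},
  {"offset": [0.3,1.3,67],"angular": [0,0,0]},
  {"offset": [0.3,1.3,67],"angular": [0,0,0]},
])

```text
t: 7.1
ee_pos: [600.4, 207.3, 110.2]
eef_rot: [0.557, 0.794, 0.2, 0.141]
wrist_force: [-0.3, -0.4, -1.5]
opening: 0.431
```

```bash
python3 - <<'E'
from h import *
p,Rc,s=cur(); snap('wrist','w4.png'); snap('top','t4.png'); snap('scene','s4.png')
print(p,bn.T@(p-m),np.degrees((Rc.inv()*Rt).as_rotvec()),s['wrist_force'])
cv2.imwrite('pics/t4z.png',cv2.resize(cv2.imread('pics/t4.png')[100:240,40:220],None,fx=4.2,fy=4.2,interpolation=cv2.INTER_CUBIC))
cv2.imwrite('pics/s4z.png',cv2.resize(cv2.imread('pics/s4.png')[240:350,325:485],None,fx=5,fy=5,interpolation=cv2.INTER_CUBIC))
from fit import proj
for n,c in [('topface',[(x,y,-12.2) for x in(112,-108) for y in (19,-19)]),('bot',[(x,y,19.8) for x in(112,-108) for y in (19,-19)])]:
    W=p+Rc.apply(c)
    print(n,'scene zoom',((proj('scene',W)-[325,240]+.5)*5-.5).round(0).tolist(),'top zoom',((proj('top',W)-[40,100]+.5)*4.2-.5).round(0).tolist())
E
```

```text
[600.37305902 207.267372   110.16647793] [ 1.44222881 -3.0671598  33.82566756] [ 0.04379769  0.05830544 -0.08777177] [-0.27480676 -0.44376883 -1.51197579]
topface scene zoom [[761.0, 209.0], [731.0, 179.0], [174.0, 154.0], [168.0, 127.0]] top zoom [[73.0, 352.0], [111.0, 425.0], [515.0, 197.0], [547.0, 270.0]]
bot scene zoom [[749.0, 289.0], [720.0, 256.0], [166.0, 233.0], [161.0, 202.0]] top zoom [[95.0, 339.0], [131.0, 409.0], [522.0, 189.0], [552.0, 260.0]]
```

View pics/s4z.png

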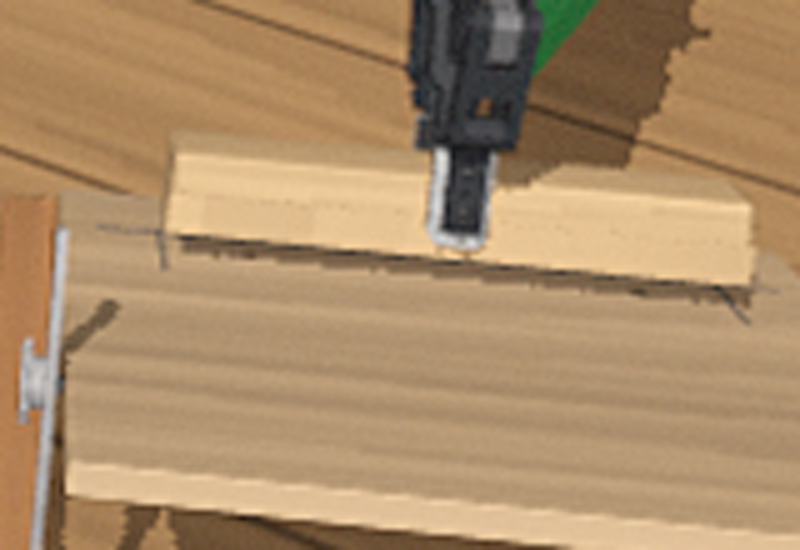

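View pics/t4z.png

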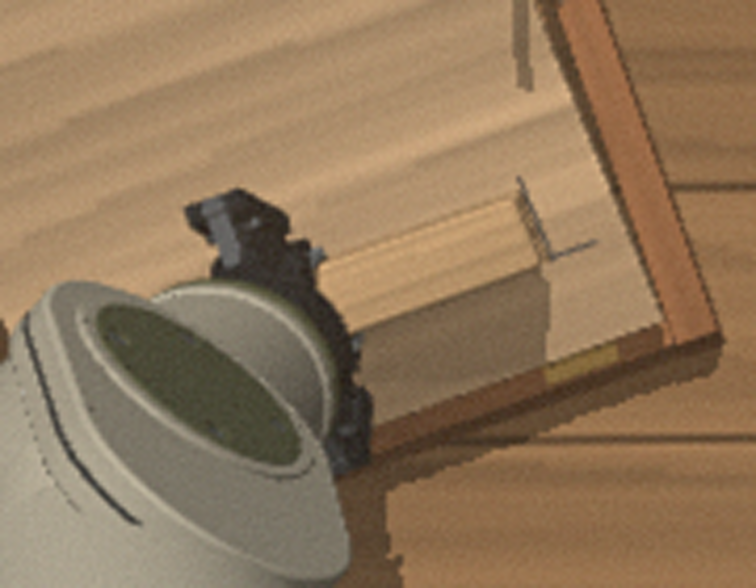

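View pics/w4.png

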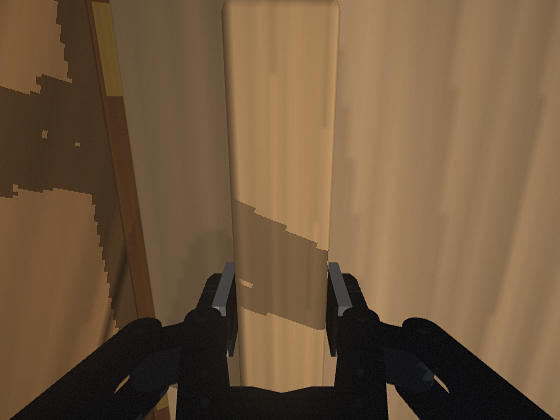

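```bash
python3 - <<'E'
from h import *
from fit import proj
p,Rc,s=cur(); q=bn.T@(p-m); print(q)
for z in (19.8,):
  for x,y in ((0,-2),(q[0],q[1])):
    W=m+bn@[x,y,z]+Rc.apply([(112,19,19.8),(-108,19,19.8)])
    print(x,y,((proj('scene',W)-[325,240]+.5)*5-.5).round(0).tolist())
    W=m+bn@[x,y,z]+Rc.apply([(-108,19,19.8),(-108,-19,19.8)])
    print(((proj('top',W)-[40,100]+.5)*4.2-.5).round(0).tolist())
d=(proj('scene',np.array([m,m+bn[:,0],m+bn[:,1]]))*5); print('px per mm x,y (zoom)',d[1]-d[0],d[2]-d[0])
d=(proj('top',np.array([m,m+bn[:,0],m+bn[:,1]]))*4.2); print(d[1]-d[0],d[2]-d[0])
E
```

```text
[ 1.54457372 -3.13422962 33.80903129]
0 -2 [[746.0, 323.0], [165.0, 266.0]]
[[524.0, 189.0], [554.0, 259.0]]
1.5445737164641684 -3.134229624233072 [[744.0, 324.0], [162.0, 267.0]]
[[525.0, 185.0], [554.0, 255.0]]
px per mm x,y (zoom) [0.44604623 0.87013911] [2.58268398 0.24967618]
[-0.85823699 -1.83359959] [-1.89621171  0.67212354]
```

>>> move_arm([
  {"offset": [1,-0.8,4],"angular": [0,0,0]},
  {"offset": [2,-1.5,8],"angular": [0,0,0]},
  {"offset": [2,-1.5,11],"angular": [0,0,0]},
  {"offset": [2,-1.5,12],"angular": [0,0,0]},
  {"offset": [2,-1.5,12],"angular": [0,0,0]},
])

```text
t: 7.75
ee_pos: [603.8, 210.7, 98.5]
eef_rot: [0.557, 0.794, 0.2, 0.141]
wrist_force: [-0.8, 0.3, -1.4]
opening: 0.431
```

```bash
python3 - <<'E'
from h import *
for i in range(2):
  p,Rc,s=cur(); print(bn.T@(p-m),np.degrees((Rc.inv()*Rt).as_rotvec()),bn.T@s['wrist_force'],s['ft_torque'])
  r.get_image('scene')
E
```

```text
[-0.20596788 -1.03325011 21.51756669] [ 0.02832667  0.0567336  -0.08205289] [-1.24119     0.56980943 -0.89256728] [-0.2203938   0.59550245  0.0257038 ]
[-0.04692023 -1.04514429 21.65981463] [ 0.04547264  0.05965779 -0.08027421] [-0.13595124  0.62587181 -0.98987354] [-0.20338825  0.59402793  0.02119483]
```

>>> move_arm([
  {"offset": [0,0,0.5],"angular": [0,0,0]},
  {"offset": [0,0,1],"angular": [0,0,0]},
  {"offset": [0,0,1.5],"angular": [0,0,0]},
  {"offset": [0,0,1.5],"angular": [0,0,0]},
])

```text
t: 8.25
ee_pos: [604.5, 210.9, 97.5]
eef_rot: [0.557, 0.794, 0.2, 0.141]
wrist_force: [0.5, 0.3, -1.8]
opening: 0.43
```

```bash
cat > st.py <<'E'
from h import *
p,Rc,s=cur(); print(s['t'],(bn.T@(p-m)).round(2),np.degrees((Rc.inv()*Rt).as_rotvec()).round(2),'F',(bn.T@s['wrist_force']).round(2),'T',(bn.T@s['ft_torque']).round(3),s['opening'])
E
python3 st.py
```

```text
8.25 [-2.000e-02 -1.090e+00  2.022e+01] [ 0.05  0.06 -0.09] F [-0.36  0.15 -1.89] T [-0.031  0.647 -0.01 ] 0.4304557374063663
```

>>> move_arm([
  {"offset": [0,0,0.5],"angular": [0,0,0]},
  {"offset": [0,0,1],"angular": [0,0,0]},
  {"offset": [0,0,1.5],"angular": [0,0,0]},
  {"offset": [0,0,1.5],"angular": [0,0,0]},
])

```text
t: 8.65
ee_pos: [604.8, 211.0, 97.2]
eef_rot: [0.557, 0.794, 0.2, 0.141]
wrist_force: [-22.8, -10.4, 24.1]
opening: 0.433
```

```bash
python3 st.py
```

```text
8.65 [ 0.07 -1.07 19.86] [ 0.03  0.16 -0.05] F [-10.6   -2.02  33.06] T [ 0.063  2.412 -0.136] 0.4325618834178733
```

>>> move_arm([
  {"offset": [0,-0.1,-0.4],"angular": [0,0,0]},
  {"offset": [0,-0.1,-0.4],"angular": [0,0,0]},
  {"offset": [0,-0.1,-0.4],"angular": [0,0,0]},
])

```text
t: 8.95
ee_pos: [604.6, 210.9, 97.5]
eef_rot: [0.557, 0.794, 0.2, 0.141]
wrist_force: [0.4, -0.3, -1.5]
opening: 0.433
```

```bash
python3 st.py; python3 - <<'E'
from h import *
snap('wrist','w5.png'); snap('top','t5.png'); snap('scene','s5.png')
cv2.imwrite('pics/t5z.png',cv2.resize(cv2.imread('pics/t5.png')[100:240,40:220],None,fx=4.2,fy=4.2,interpolation=cv2.INTER_CUBIC))
cv2.imwrite('pics/s5z.png',cv2.resize(cv2.imread('pics/s5.png')[240:350,325:485],None,fx=5,fy=5,interpolation=cv2.INTER_CUBIC))
for n in ['ledge_center','ledge_end_a','mark']:
  for c in ['top','scene']: print(n,c,[((bn.T@(np.array(d['xyz'])-m)).round(0).tolist(),round(d['conf'],2)) for d in r.place_of(n,c)])
E
```

```text
8.95 [ 0.03 -1.12 20.19] [ 0.04  0.16 -0.06] F [-0.43 -0.4  -1.5 ] T [ 0.081  0.578 -0.006] 0.4329295836652021
ledge_center top [([-497.0, -333.0, 193.0], 0.93), ([-1.0, 2.0, 17.0], 0.8)]
ledge_center scene [([-497.0, -333.0, 197.0], 0.98), ([-290.0, 109.0, 80.0], 0.73), ([-2.0, 2.0, 18.0], 0.58)]
ledge_end_a top [([-596.0, -291.0, 230.0], 0.92), ([-213.0, 43.0, 22.0], 0.76), ([-421.0, -381.0, 134.0], 0.68), ([-1.0, -109.0, 1.0], 0.67), ([2.0, 0.0, 19.0], 0.66)]
ledge_end_a scene [([-0.0, -111.0, 0.0], 0.75), ([2.0, 110.0, 1.0], 0.73), ([-378.0, 168.0, 107.0], 0.72), ([-588.0, -289.0, 228.0], 0.64), ([-419.0, -382.0, 139.0], 0.59)]
mark top [([-2.0, -2.0, 3.0], 0.78)]
mark scene [([-0.0, -3.0, 1.0], 0.82)]
```

View pics/s5z.png

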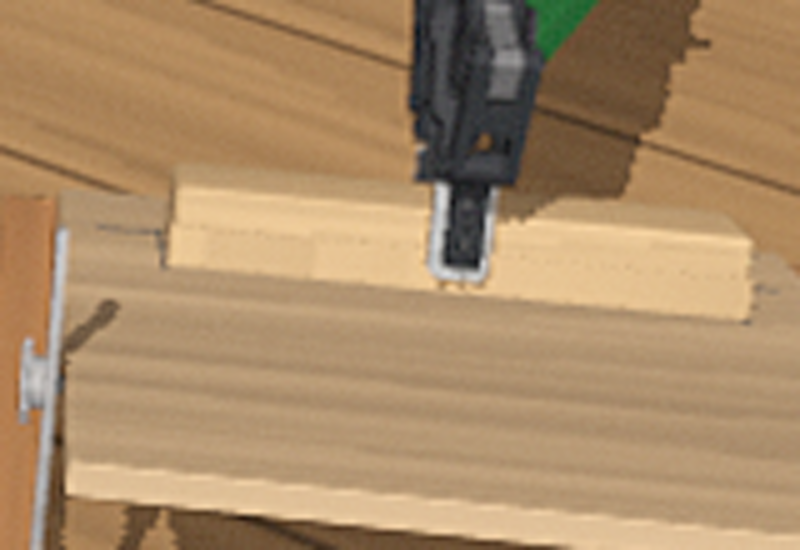

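View pics/t5z.png

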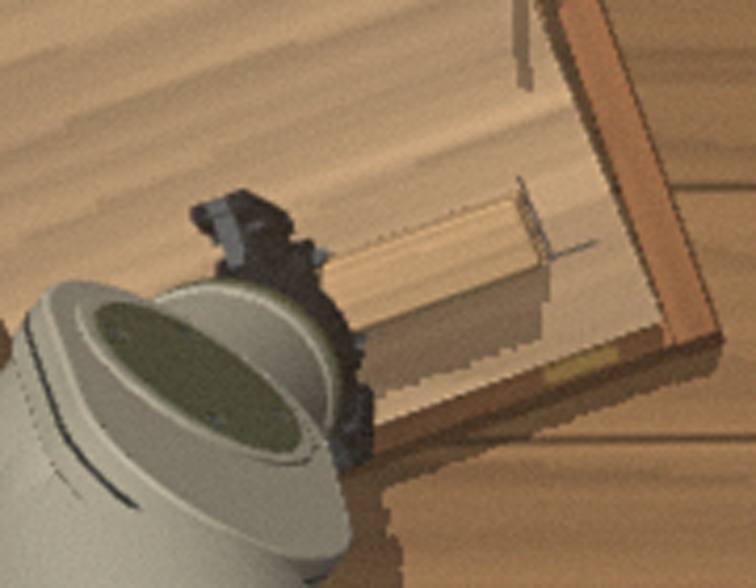

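View pics/w5.png

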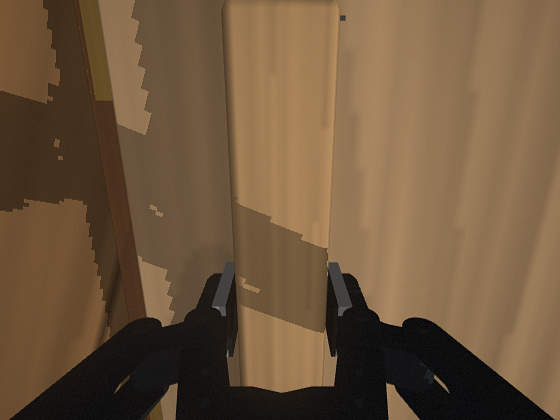

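>>> move_arm([
  {"offset": [-0.6,0.3,-0.6],"angular": [0,0,0]},
  {"offset": [-1.2,0.5,-0.6],"angular": [0,0,0]},
  {"offset": [-1.2,0.5,0],"angular": [0,0,0]},
  {"offset": [-1.2,0.5,0.5],"angular": [0,0,0]},
  {"offset": [-1.2,0.5,1],"angular": [0,0,0]},
  {"offset": [-1.2,0.5,1],"angular": [0,0,0]},
  {"offset": [-1.2,0.5,1],"angular": [0,0,0]},
  {"offset": [-1.2,0.5,1],"angular": [0,0,0]},
])

```text
t: 10.2
ee_pos: [605.6, 209.8, 97.4]
eef_rot: [0.557, 0.794, 0.199, 0.142]
wrist_force: [-13.7, -6.9, 15.4]
opening: 0.432
```

```bash
python3 st.py; python3 - <<'E'
from h import *
snap('top','t6.png'); snap('scene','s6.png')
E
python3 st.py
```

```text
10.2 [ 0.45 -2.48 19.9 ] [ 0.01  0.24 -0.04] F [-6.1  -1.81 20.79] T [-0.008  1.657 -0.059] 0.43204587082157864
10.3 [ 0.47 -2.49 19.9 ] [ 0.02  0.24 -0.04] F [-6.97 -0.46 21.32] T [ 0.017  1.77  -0.076] 0.4323569117104301
```

```bash
python3 - <<'E'
from h import *
a=cv2.resize(cv2.imread('pics/s6.png')[270:310,350:485],None,fx=5.5,fy=5.5,interpolation=cv2.INTER_CUBIC)
b=cv2.resize(cv2.imread('pics/t6.png')[130:180,110:200],None,fx=7,fy=7,interpolation=cv2.INTER_CUBIC)
w=max(a.shape[1],b.shape[1]); pad=lambda i: np.pad(i,((0,0),(0,w-i.shape[1]),(0,0)))
cv2.imwrite('pics/z6.png',np.vstack([pad(a),pad(b)]))
# mark shift check between start and now: board far edge
s0=cv2.imread('pics/scene0.png')[320:400,330:555].astype(int); s6=cv2.imread('pics/s6.png')[320:400,330:555].astype(int); print(abs(s0-s6).mean())
E
```

```text
2.1367592592592595
```

View pics/z6.png

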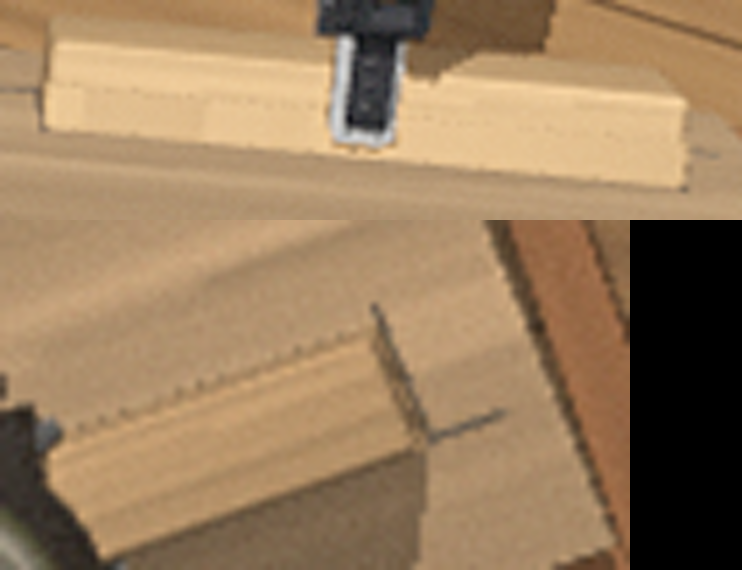

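>>> move_arm([
  {"offset": [0,0.1,-0.5],"angular": [0,0,0]},
  {"offset": [0,0.1,-0.5],"angular": [1.2,0,0]},
  {"offset": [0,0.1,0.1],"angular": [1.2,0,0]},
  {"offset": [0,0.1,0.8],"angular": [1.2,0,0]},
  {"offset": [0,0.1,0.8],"angular": [1.2,0,0]},
  {"offset": [0,0.1,0.8],"angular": [1.2,0,0]},
  {"offset": [0,0.1,0.8],"angular": [1.2,0,0]},
])

```text
t: 11.0
ee_pos: [605.8, 209.9, 97.9]
eef_rot: [0.558, 0.796, 0.191, 0.137]
wrist_force: [-19.5, -9.0, 22.4]
opening: 0.431
```

```bash
python3 st.py
```

```text
11.0 [ 0.92 -2.49 20.18] [-1.15  0.32 -0.01] F [-8.23 -1.78 29.84] T [0.093 2.089 0.034] 0.4309118858606008
```

>>> move_arm([
  {"offset": [0,-0.4,-0.6],"angular": [0,0,0]},
  {"offset": [0,-0.4,-0.6],"angular": [-2.4,0,0]},
  {"offset": [0,-0.4,0.1],"angular": [-2.4,0,0]},
  {"offset": [0,-0.4,1.1],"angular": [-2.4,0,0]},
  {"offset": [0,-0.4,1.1],"angular": [-2.4,0,0]},
  {"offset": [0,-0.4,1.1],"angular": [-2.4,0,0]},
  {"offset": [0,-0.4,1.1],"angular": [-2.4,0,0]},
])

```text
t: 11.7
ee_pos: [605.3, 209.9, 97.5]
eef_rot: [0.555, 0.792, 0.206, 0.149]
wrist_force: [-23.7, -9.0, 25.8]
opening: 0.434
```

```bash
python3 st.py
```

```text
11.7 [ 0.32 -2.31 20.06] [1.16 0.41 0.02] F [-10.12  -0.32  34.71] T [ 0.409  3.194 -0.237] 0.4343306990036854
```

>>> move_arm([
  {"offset": [0,0.5,-0.7],"angular": [0,0,0]},
  {"offset": [0,0.5,-0.7],"angular": [1.2,0.3,0]},
  {"offset": [0,0.5,-0.1],"angular": [1.2,0.3,0]},
  {"offset": [0,0.5,0.5],"angular": [1.2,0.3,0]},
  {"offset": [0,0.5,0.9],"angular": [1.2,0.3,0]},
  {"offset": [0,0.5,0.9],"angular": [1.2,0.3,0]},
  {"offset": [0,0.5,0.9],"angular": [1.2,0.3,0]},
  {"offset": [0,0.5,0.9],"angular": [1.2,0.3,0]},
  {"offset": [0,0.5,0.9],"angular": [1.2,0.3,0]},
])

```text
t: 12.6
ee_pos: [606.2, 210.0, 97.8]
eef_rot: [0.556, 0.794, 0.199, 0.142]
wrist_force: [-15.4, -7.4, 18.0]
opening: 0.43
```

```bash
python3 st.py; python3 - <<'E'
from h import *
for c in ('scene','top'): snap(c,c[0]+'7.png')
a=cv2.resize(cv2.imread('pics/s7.png')[270:310,350:485],None,fx=5.5,fy=5.5,interpolation=cv2.INTER_CUBIC)
b=cv2.resize(cv2.imread('pics/t7.png')[130:180,110:200],None,fx=7,fy=7,interpolation=cv2.INTER_CUBIC)
w=max(a.shape[1],b.shape[1]); pad=lambda i: np.pad(i,((0,0),(0,w-i.shape[1]),(0,0)))
cv2.imwrite('pics/z7.png',np.vstack([pad(a),pad(b)]))
E
python3 st.py
```

```text
12.6 [ 1.23 -2.46 19.89] [-0.    0.18  0.02] F [-6.43 -1.69 23.92] T [ 0.035  1.485 -0.13 ] 0.43006694650381694
12.7 [ 1.21 -2.44 19.89] [-0.01  0.18  0.02] F [-5.56 -0.49 23.32] T [-0.017  1.542 -0.124] 0.42854192131234486
```

View pics/z7.png

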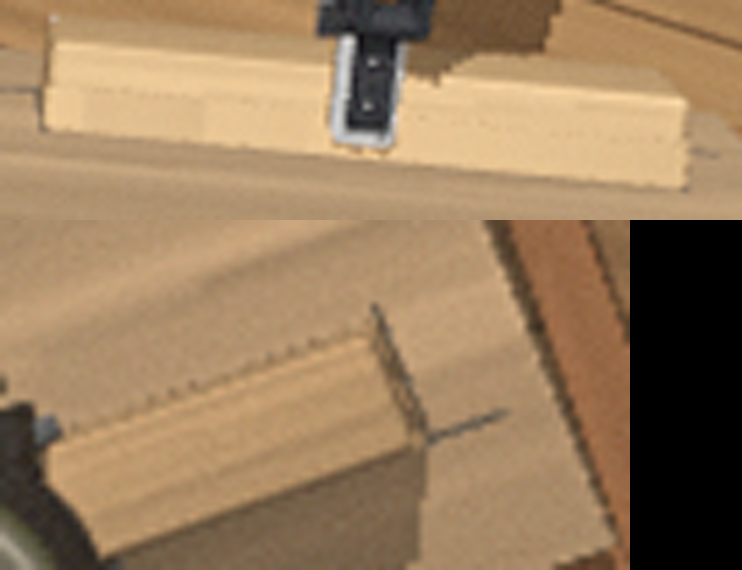

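View pics/s7.png

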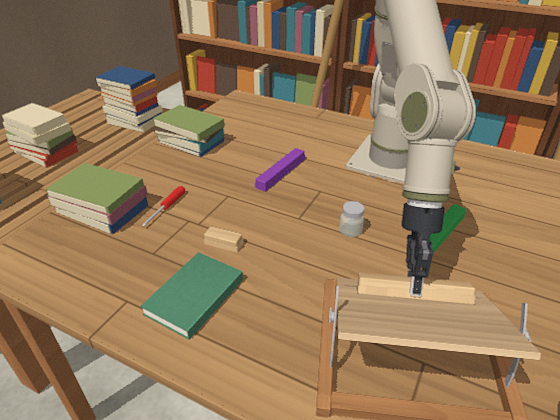

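The pictures show the batten flush on the board. Its right end is on the tick (top zoom, 430,437) and its upper corners meet the tick tips in the scene view. The other things on the table look undisturbed, and the press is steady at about 23 N, so I am handing in.

```bash
python3 - <<'E'
from h import *
print(r.hand_in())
E
python3 st.py
```

```text
the job is handed in; nothing more can be done
None
the job is handed in; nothing more can be done
```

I gripped the longer pale batten, set it on the sloped board at the pencil line and ticks, and handed in at about 12.7 s. The arm was still gripping it and pressing with about 23 N.

**Position along the line and up the slope:** in the last pictures the visible end sits on its tick and the lower corner is on the pencil line to within about 1–2 mm. The tick tips show about 2–4 mm above the batten. I put that down to the ticks being drawn slightly longer than the batten is wide. The network's place estimates before my last small shifts were off by up to about 4 mm along the line, within their stated accuracy. I went by the ticks instead.

**Flatness:** tilting the grip 1.2° either way raised both the push (30 and 35 N, against 21 N) and the height. The pose I held therefore looks flush to well under 1°.

**Board and other things:** I saw no shift of the board or of the other things in the last scene picture.

**One unexplained reading:** a steady sideways force of about 6 N along the slope stayed on while pressing. I took it as friction and left it.

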